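Fit the lift handle and raise the router cutter

ROBOT

A 6-joint arm with a two-finger parallel gripper is mounted at the origin on the work surface. World frame = base frame: x ahead of the robot, y to its left, z up, the work surface at z = 0. Lengths are in m, angles in rad, forces in N, time in s.
With the tool pointing down it reaches from about 0.3 to 0.775 m from the base axis. Payload 14.6 kg.
Tool frame: the origin (TCP) lies between the finger pads; the fingertips stand ctrl.tip_extent ahead of it and the grasp point (between the pads) lies 3 mm ahead of it (ctrl.tip_extent is the distance from the TCP to the fingertips, in m); z points along the fingers, y is the line along which they close (so a half turn about z gives the same grasp; the last joint's range is limited). The gripper opens to 94 mm and grips with 3 to 60 N. Pads are 16 mm wide; open, the fingers measure 119 mm over their backs; the gripper's body (75 mm by 177 mm) begins 78 mm behind the grasp point.
Start: joints at [1.27, 0.3, 1.521, -0, 1.321, -0.067], TCP at [0.127, 0.535, 0.227] pointing down, gripper open.
Joint ranges: [-3.03, 3.03], [-0.79, 2.21], [0.23, 2.52], [-1.04, 4.18], [0, 3.07], [-2.55, 2.55]. Speed limits (rad/s): [2.22, 2.22, 2.57, 3.14, 3.14, 3.14].

INTERFACE

Orientations are given as [roll, pitch, yaw] about the fixed x, y, z axes, in that order (R = Rz(yaw) Ry(pitch) Rx(roll)).
In Python, from station import ctrl gives the robot as it stands.
- The arm moves only by the shell command python3 shift.py 'ROWS' [OPENING] [FORCE]. ROWS is a JSON list of rows, 1 to 10 of them, each of 6 numbers: dx, dy, dz in m, then a rotation vector rx, ry, rz in rad; each row shifts and turns the commanded pose from where the row before left it, along the tool's axes as they then stand; what a row does not reach is not made up. A row lasts 1/10 s, in which the tool goes at most 0.05 m and 0.15 rad, less where a joint would pass 70% of its speed; a pose out of reach is approached as far as the arm can. OPENING is the finger opening in m, set as the command begins (- or left out keeps the last). The fingers move at their own pace and stop on an object; FORCE is the grip in N (left out, the last holds). Time passes only in rows, so rows that do not move let the fingers close. It prints the time, the measured TCP pose, the force, the opening and the grip force at its end.
- ctrl.get_obs(): the state, without advancing time (a new reading comes with each control period).
- ctrl.camera(name): name is "side" or "top"; returns a dict with "pixels" (384x512x3 uint8, blue, green, red), "fx", "fy", "cx", "cy" (pixels), "extrinsics" (4x4, takes a point from camera to world coordinates). Camera axes: x right, y up, looking along -z (the intrinsics and any distortion apply to the point x, -y, -z); pixel columns grow to the right and rows downward; lengths in m; the calibration is good to about 2 mm. A picture is of the moment at which its call begins. There is no depth.
- ctrl.hand_in(): hands the job in; it is judged then, once.
The state is a dict: "time_s": time; "qpos": joint angles; "joint_vel": joint speeds; "tau": joint torques, N m; "ee_pos": TCP position; "eef_rot": TCP orientation; "force": force on the tool from outside, world axes, zero at the start; "moment": the same for the moment, N m; "grip_width": finger opening in m; "grip_force": force on a finger pad.
Only numpy, scipy, OpenCV 4.12 (cv2) and the standard library are available. Lean on these libraries where they do the work, as an engineer would, in place of code of your own. Each camera call takes 0.05 s, during which the arm holds its last target. There are 200 camera calls.

TASK

The lift handle of the router table has been taken off and stands on the bench: it is the black one with a pointed bar. Fit it fully home on the flat-sided spindle that sticks out of the sloping front, then turn it clockwise until it stops, so that the cutter comes up, and leave it on the spindle. Do not knock or push the other things on the bench about.

Things in the scene. Friction and masses are not known exactly. Their poses are not given: they have to be found in the camera images.
- handle: Loose black lift handle, 220 g, bore down on the bench: round hub 68 mm across, 46 mm tall, with an upright pointed bar on top. D-shaped bore 38 mm across, 40 mm deep, its flat 9 mm from the axis on the bar's pointed side (+x). Origin: centre of the underside, on the bore axis; z up the axis, x towards the point.
- handle_grip (a point): Grip point on the handle's bar, on its axis 68 mm above its underside; same axes as the handle. The bar is 18 mm thick along y (flat sides, parallel from x = -42 to +42 mm), spans 46 to 78 mm above the underside, and reaches from a blunt end at x = -46 mm to the point at x = +68 mm. Pinch its flat sides, fingertips above the hub.
- router_table: Grey bench-top router table, fixed: 270 mm wide (y), 380 mm deep (x), 176 mm tall with a 62 mm tall fence at the back of its top. Its front rises 60 mm, then slopes up away from the robot at 29 degrees to x = 200 mm. Origin: middle of the front's lower edge; x to the back, z up.
- spindle_foot (a point): Foot of the steel spindle on the sloping front, on the face of its round dark collar (68 mm across), where the fitted handle's underside comes to rest. z out along the spindle, square to the slope; x square to its flat, outward, turning with it (a small tab on the collar's rim is on that side). Slope clear 65 mm all round but for two stop pins lower than the handle's bar.
- spindle_tip (a point): End of the spindle, on its axis, 34 mm from the foot; same axes. The spindle is D-shaped: 36 mm across, flat 8 mm from the axis, its last 6 mm tapered by 3 mm. The handle goes on only with its x (point) along this x, within about 4 degrees; fitted, it has about 1 mm and up to 12 degrees of play before the spindle follows it; it slides on freely.
- spindle (a joint): Angle of the spindle, rad, growing clockwise as seen looking down on its end (about minus the point's z). Between 0 and 0.5 at the start (flat up the slope and to the left), hard stop at 1.5. 0.12 N m of friction; stays where left. Drives the cutter in the middle of the flat top up 16 mm per rad, from flush to 24 mm proud.
- star_knob: black five-lobed knob, 82 mm across, 46 mm tall, a bystander (not the handle); origin at the centre of its underside
- glue: white glue bottle with orange cap, 64 mm across, 170 mm tall, a bystander; origin at the centre of its underside
- bits_block: wooden block 70 x 170 x 35 mm with three router bits standing in it (90 mm tall overall), a bystander; origin at the centre of its underside
- offcut: pale wooden stick 200 x 45 x 25 mm, a bystander; origin at the centre of its underside
- square: try square lying flat, about 125 x 130 mm, 16 mm thick, a bystander; origin near its middle, on the underside
- screwdriver: wood-handled screwdriver lying on the bench, 200 mm long, a bystander
- brush: bench brush, 190 mm long, a bystander

How it is judged:
On the way, in this order (a step that is already met when the one before it is completed fails the run):
1. the handle is fully home on the spindle, before the spindle has been turned up (z of handle in the frame of spindle_foot between -0.004 and 0.003 m and distance between handle and spindle_foot below 0.005 m and angle between the z axis of handle and the z axis of spindle_foot, either way round below 0.09 rad and angle between the x axis of handle and the x axis of spindle_foot, either way round below 0.3 rad and value of joint spindle below 0.9 rad), for 0.2 s.
2. the spindle is turned clockwise to its stop with the handle on it (z of handle in the frame of spindle_foot between -0.004 and 0.003 m and distance between handle and spindle_foot below 0.005 m and angle between the z axis of handle and the z axis of spindle_foot, either way round below 0.09 rad and angle between the x axis of handle and the x axis of spindle_foot, either way round below 0.3 rad and value of joint spindle above 1.4 rad), for 0.2 s.
At the end, for the whole second after the job is handed in: The handle is home on the spindle (underside within 3 mm of the collar along the axis, 5 mm overall; axes within 5 degrees, point within 17 degrees of the flat) and at rest; the spindle is at its clockwise stop (at least 1.4 of 1.5 rad) (all of step 2 and linear speed of handle below 0.02 m/s and angular speed of handle below 0.1 rad/s); the robot touches nothing.
It fails at once if another thing on the bench is knocked or pushed more than 30 mm (distance of any of star_knob, glue, bits_block, offcut, square, screwdriver, brush from where it was at the start of the episode above 0.03 m).
It also fails if it takes over 54 s, if anything falls off the work surface, if the arm or the gripper's body presses on something with over 40 N, if the wrist force passes 120 N, or if a joint passes its speed limit or range.

## Working session

There is one attempt and no reset: what is moved stays moved. The work goes in short steps, Python scripts to look and compute and a shell command to move; the robot and the scene stay as the last step left them, time stands still between calls to the robot, and variables do not carry over. Pictures are saved under pics/ and viewed, at most 10 in all, crops included, and the job is handed in when it is done.

```bash
ls; mkdir -p pics
python3 - <<'E'
from station import ctrl
import cv2,numpy as np
for n in("side","top"):
    c=ctrl.camera(n); cv2.imwrite(f"pics/{n}0.png",c["pixels"]); np.savez(f"pics/{n}0.npz",**c)
    print(n,c["fx"],c["fy"],c["cx"],c["cy"],np.round(c["extrinsics"],4).tolist(),[k for k in c])
o=ctrl.get_obs();print(o,ctrl.tip_extent)
E
```

```text
pics
shift.py
station.py
side 407.85705938109703 407.85705938109703 249.88543076890778 187.49326289135558 [[0.9471, 0.1806, -0.2654, 0.1745], [-0.321, 0.5336, -0.7824, -1.0106], [0.0003, 0.8262, 0.5634, 0.8143], [0.0, 0.0, 0.0, 1.0]] ['pixels', 'fx', 'fy', 'cx', 'cy', 'extrinsics']
top 368.64101905047306 368.64101905047306 257.61617771532525 191.85011840809946 [[-0.0258, 0.9835, -0.179, 0.2705], [-0.9996, -0.0276, -0.0072, -0.0349], [-0.012, 0.1787, 0.9838, 1.3044], [0.0, 0.0, 0.0, 1.0]] ['pixels', 'fx', 'fy', 'cx', 'cy', 'extrinsics']
{'time_s': 0.1, 'qpos': array([ 1.27038151e+00,  3.00418334e-01,  1.52149932e+00,  1.10188433e-05,
        1.32070856e+00, -6.66046597e-02]), 'joint_vel': array([-1.17867370e-04, -1.31179418e-03, -1.89484799e-04,  3.18960538e-05,
       -1.51921794e-03,  2.28122937e-04]), 'tau': array([ 6.51384162e-04, -5.32651448e+01, -3.53277326e+01,  7.08998716e-02,
        2.35902099e-02, -1.16010588e-04]), 'ee_pos': array([0.12736838, 0.53483569, 0.22694985]), 'eef_rot': array([-3.14056209e+00, -7.94391565e-05,  2.90777972e+00]), 'force': array([ 0.05427243, -0.40969119,  0.2102117 ]), 'moment': array([0.06579791, 0.05269633, 0.00370128]), 'grip_force': 0.0, 'grip_width': 0.09384572968234262} 0.022
```

View pics/side0.png

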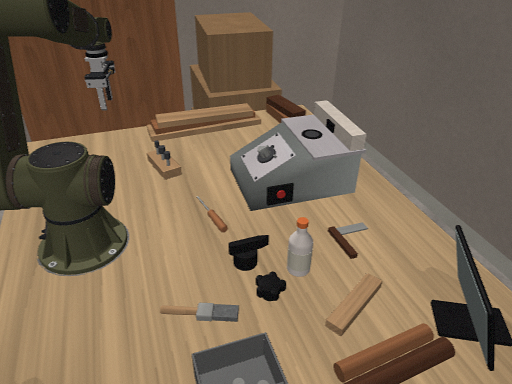

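View pics/top0.png

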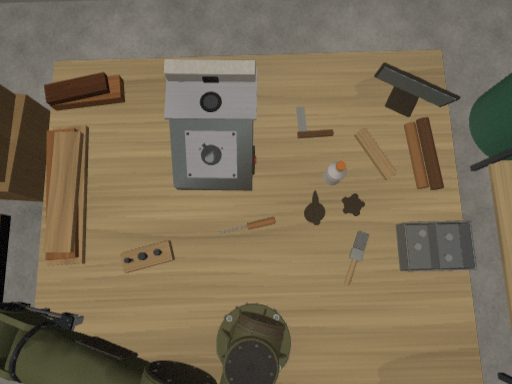

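The side view shows the handle at about (247,251), its point to the right at (268,238), and the spindle at (266,153). The top view shows the handle at (315,208) with its point at (315,192), and the spindle at (211,154). Next I'll zoom in on all four.

Run:
```python
import cv2,numpy as np
s=cv2.imread("pics/side0.png");t=cv2.imread("pics/top0.png")
def crop(i,u,v,w,h,k,g=1.8):
    c=i[v:v+h,u:u+w]; c=cv2.resize(c,(400,300),interpolation=cv2.INTER_NEAREST)
    c=np.clip(255*(c/255.)**(1/g),0,255).astype(np.uint8)
    return c
A=[crop(s,236,128,64,48,0),crop(s,220,226,64,48,0),crop(t,180,130,64,48,0),crop(t,290,182,64,48,0)]
cv2.imwrite("pics/z.png",np.vstack([np.hstack(A[:2]),np.hstack(A[2:])]))
```

```text
(no output)
```

View pics/z.png

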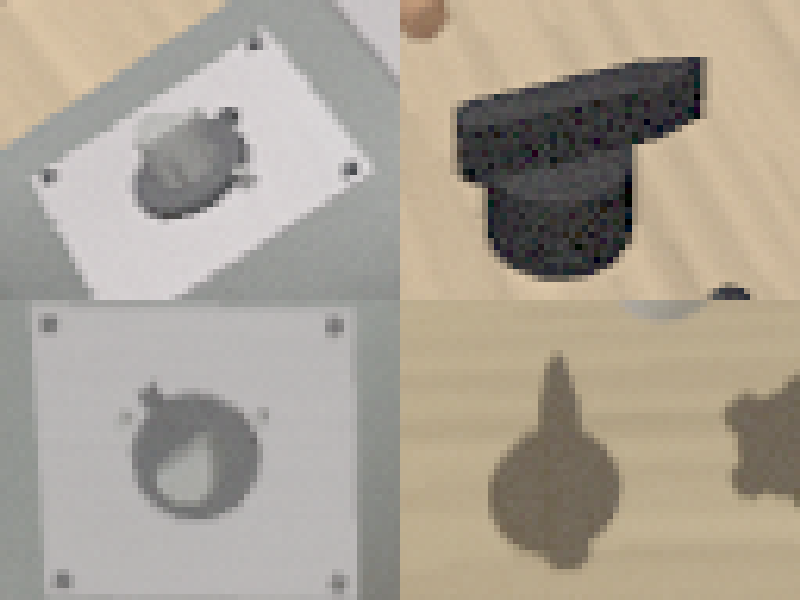

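The zooms (6.25x) show:
- **Plate:** its screws are clear in both views and centred on the collar.
- **Tab:** it sits up-slope and to the left, near top pixel (203.5,144.5).
- **Spindle:** its flat faces the tab.
- **Handle:** it points roughly along +x.

Now I'll triangulate these.

```bash
cat > h.py <<'E'
import cv2,numpy as np
def cam(n,tag="0"): return dict(np.load(f"pics/{n}{tag}.npz"))
def snap(n,tag):
    from station import ctrl
    c=ctrl.camera(n); np.savez(f"pics/{n}{tag}.npz",**c); cv2.imwrite(f"pics/{n}{tag}.png",c["pixels"]); return c
def ray(c,uv):
    d=np.array([(uv[0]-c["cx"])/c["fx"],-(uv[1]-c["cy"])/c["fy"],-1.]); E=c["extrinsics"]
    d=E[:3,:3]@d; return E[:3,3],d/np.linalg.norm(d)
def plane(c,uv,p,n):
    o,d=ray(c,uv); return o+d*(np.dot(np.subtract(p,o),n)/np.dot(d,n))
def tri(c1,u1,c2,u2):
    o1,d1=ray(c1,u1);o2,d2=ray(c2,u2)
    s=np.linalg.lstsq(np.c_[d1,-d2],o2-o1,rcond=None)[0]
    a,b=o1+s[0]*d1,o2+s[1]*d2; return (a+b)/2,np.linalg.norm(a-b)
def proj(c,P):
    E=c["extrinsics"];q=E[:3,:3].T@(np.asarray(P)-E[:3,3]); return np.array([c["cx"]+c["fx"]*q[0]/-q[2],c["cy"]-c["fy"]*q[1]/-q[2]])
def dark(c,uv,r=2):
    u,v=np.round(uv).astype(int); g=cv2.cvtColor(c["pixels"],cv2.COLOR_BGR2GRAY).astype(float)[v-r:v+r+1,u-r:u+r+1]
    w=np.clip(np.percentile(g,75)-12-g,0,None); Y,X=np.mgrid[v-r:v+r+1,u-r:u+r+1]
    return np.array([(w*X).sum(),(w*Y).sum()])/w.sum()
E
python3 - <<'E'
from h import *
s,t=cam("side"),cam("top")
f=lambda X,Y,u,v:(u+X/6.25-.5,v+Y/6.25-.5)
T=[dark(t,f(X,Y-300,180,130)) for X,Y in[(48,325),(334,326),(62,581),(337,584)]]
S=[dark(s,f(X,Y,236,128)) for X,Y in[(255,42),(350,168),(46,175)]]
P=[]
for a,b in zip(T,S):
    p,e=tri(t,a,s,b);P.append(p);print(a.round(1),b.round(1),p.round(4),round(e,4))
P=np.array(P); n=np.cross(P[1]-P[0],P[2]-P[0]); n*=np.sign(n[2])/np.linalg.norm(n)
print("n",n,"tilt",np.degrees(np.arccos(n[2])),"yaw",np.degrees(np.arctan2(-n[1],-n[0])), "edges",np.linalg.norm(P[1]-P[0]),np.linalg.norm(P[2]-P[0]))
mid=(P[1]+P[2])/2;print("mid",mid, plane(t,T[3],P[0],n))
e1=P[1]-P[0];print("yaw from upper edge",np.degrees(np.arctan2(e1[0],-e1[1])))
# handle
g=cv2.cvtColor(t["pixels"],cv2.COLOR_BGR2GRAY)[182:230,290:336]
m=(g<85).astype(np.uint8);k,l,st,ce=cv2.connectedComponentsWithStats(m);i=l[208-182,315-290]
ys,xs=np.where(l==i);print("handle rows",ys.min()+182,ys.max()+182)
for y in range(ys.min(),ys.max()+1): print(y+182,xs[ys==y].min()+290,xs[ys==y].max()+290,end=" | ")
E
```

```text
[187.2 133.3] [275.8 133.6] [0.6815 0.1985 0.1546] 0.0011
[233.  133.6] [291.8 154.5] [0.6777 0.0489 0.1503] 0.0021
[189.5 174.3] [242.7 155.4] [0.5592 0.2038 0.0852] 0.0003
n [-0.49404323 -0.01242152  0.8693486 ] tilt 29.61696895808913 yaw 1.440259936809437 edges 0.14970022763182514 0.14072378638721963
mid [0.61845509 0.12634373 0.11774316] [0.55397327 0.05424999 0.0800686 ]
yaw from upper edge -1.4294353649033438
handle rows 191 224
191 314 315 | 192 314 316 | 193 313 316 | 194 313 316 | 195 313 317 | 196 313 317 | 197 312 317 | 198 312 318 | 199 312 318 | 200 312 318 | 201 312 318 | 202 312 318 | 203 310 319 | 204 309 321 | 205 308 322 | 206 307 322 | 207 306 323 | 208 306 324 | 209 305 324 | 210 305 324 | 211 304 324 | 212 304 324 | 213 304 324 | 214 304 324 | 215 304 324 | 216 305 323 | 217 305 322 | 218 306 322 | 219 306 321 | 220 307 319 | 221 309 319 | 222 312 319 | 223 313 319 | 224 314 318 |
```

Run:
```python
from h import *
s,t=cam("side"),cam("top")
Z=[0,0,1]
a=plane(t,(314.7,190.6),[0,0,.078],Z);b=plane(t,(316.2,224.5),[0,0,.078],Z)
print("tip",a,"blunt",b,"len",np.linalg.norm(a-b),"ctr",b+(a-b)*46/114)
# hub: right edge=top rim z .046, left edge = base rim
print("hub R",plane(t,(324.5,211.5),[0,0,.046],Z),"hub L",plane(t,(303.5,212.5),[0,0,0],Z))
# side bar top: corners from zoom
f=lambda X,Y:(220+X/6.25-.5,226+Y/6.25-.5)
for q in[(458,105),(475,98),(706,57),(662,58)]: print(plane(s,f(q[0]-400,q[1]),[0,0,.078],Z))
print("side hub",[plane(s,f(x-400,165),[0,0,.046],Z) for x in(484,636)], "base near",plane(s,f(160,280),[0,0,0],Z))
# collar
yaw,ti=np.radians(-2.1),np.radians(29)
n=np.array([-np.sin(ti)*np.cos(yaw),-np.sin(ti)*np.sin(yaw),np.cos(ti)])
gt=cv2.cvtColor(t["pixels"],cv2.COLOR_BGR2GRAY);gs=cv2.cvtColor(s["pixels"],cv2.COLOR_BGR2GRAY)
np.set_printoptions(linewidth=200)
print(gt[141:166,196:228]);print(gs[140:168,252:284])
p0=np.array([.6184,.1264,.1176])
for h in(0,.01,.02,.03,.044): print(h,proj(t,p0+h*n),proj(s,p0+h*n))
```

```text
tip [ 0.49254316 -0.21883327  0.078     ] blunt [ 0.37801223 -0.21768294  0.078     ] len 0.11453671282050397 ctr [ 0.42422646 -0.21814711  0.078     ]
hub R [ 0.42459182 -0.25326555  0.046     ] hub L [ 0.42868785 -0.18656773  0.        ]
[ 0.38426474 -0.21659642  0.078     ]
[ 0.39243539 -0.2146536   0.078     ]
[ 0.49600059 -0.22148269  0.078     ]
[ 0.47750048 -0.2159216   0.078     ]
side hub [array([ 0.3932359 , -0.22283811,  0.046     ]), array([ 0.45577418, -0.24401256,  0.046     ])] base near [ 4.16889510e-01 -2.55699320e-01  1.11022302e-16]
[[139 141 138 141 140 140 140 139 141 140 140 141 140 141 142 142 143 141 141 139 141 142 143 142 142 140 142 141 141 140 140 142]
 [139 140 140 138 140 140 139 141 128 138 141 140 140 141 141 141 141 139 142 142 142 142 141 141 140 142 142 141 141 142 142 142]
 [141 140 141 143 142 144 140 123  88 137 141 144 141 142 142 140 143 142 141 143 141 141 142 142 140 143 139 143 141 142 139 141]
 [141 143 141 142 144 132 105  82  57 110 140 144 130 118 115 114 127 129 140 144 142 142 141 142 144 142 142 141 141 140 142 141]
 [142 142 144 142 
[... 6005 characters left out ...]
06]
 [172 175 178 172 175 178 178 178 178 178 179 179 179 180 180 181 182 183 181 185 180 184 183 181 186 185 188 166 122  99 109 108]
 [176 176 175 179 174 177 177 176 176 179 180 178 179 182 181 178 181 181 183 181 185 183 182 184 186 166 124 103 103 105 102 104]
 [177 178 177 176 178 179 178 179 176 176 179 182 178 181 177 181 181 182 180 180 180 184 186 188 167 123 100 103 106 104 104 108]]
0 [210.89136953 154.24896751] [265.955526   155.05594919]
0.01 [210.48166978 154.92512215] [264.6670135  153.02848127]
0.02 [210.06556771 155.61184295] [263.36722173 150.98326551]
0.03 [209.64291206 156.30937956] [262.05600197 148.92006784]
0.044 [209.03988608 157.30459328] [260.2008065  146.00092716]
```

```bash
python3 shift.py '[[0,0,0,0,0,-0.112],[0,0,0,0,0,-0.111],[-0.032,-0.034,0,0,0,0],[-0.032,-0.034,0,0,0,0],[-0.032,-0.034,0,0,0,0],[-0.032,-0.034,0,0,0,0],[-0.032,-0.034,0,0,0,0],[-0.032,-0.034,0,0,0,0],[-0.032,-0.034,0,0,0,0]]' 0.06 20
python3 - <<'E'
from h import *
s,t=cam("side"),cam("top")
yaw,ti=np.radians(-2.1),np.radians(29)
n=np.array([-np.sin(ti)*np.cos(yaw),-np.sin(ti)*np.sin(yaw),np.cos(ti)])
l=np.array([-np.sin(yaw),np.cos(yaw),0]);up=np.cross(l,n); p0=np.array([.6184,.1264,.1176])
P,e=tri(t,(204,144.2),s,(272.3,146));d=P-p0
print(P,e,"h,up,left",d@n,d@up,d@l,"ang",np.degrees(np.arctan2(d@l,d@up)))
for h in(.004,.008):
  Q=plane(t,(203.9,144.3),p0+h*n,n)-p0;print(h,Q@up,Q@l,np.degrees(np.arctan2(Q@l,Q@up)))
  Q=plane(s,(272.3,146),p0+h*n,n)-p0;print(" s",Q@up,Q@l,np.degrees(np.arctan2(Q@l,Q@up)))
# collar outline extremes, flat edge of tip at h=.042
f=[plane(t,u,p0+.042*n,n)-p0 for u in((204.9,157),(212.2,151))]
for Q in f: print("flat",Q@up,Q@l)
q=f[0]-f[1];print("flat normal ang",np.degrees(np.arctan2(q@l,q@up))-90)
# line fit on gray threshold crossing of the flat edge
g=cv2.cvtColor(t["pixels"],cv2.COLOR_BGR2GRAY).astype(float)
E
```

```text
time_s: 1.0
ee_pos: [0.3497, 0.2929, 0.2274]
eef_rot: [-3.142, -0.0, 3.131]
force: [0.5, 0.7, 0.3]
grip_width: 0.0602
grip_force: 0.0
[0.64828006 0.14630591 0.13717918] 0.0011356434123392684 h,up,left 0.0030015589687056627 0.03497033932116801 0.02098745714889048 ang 30.970085144134696
0.004 0.034267422920149414 0.021300705867485354 31.86517552941395
 s 0.035443593647891194 0.01922950244975445 28.48152082506356
0.008 0.035075057525076794 0.0206496185953525 30.486452812783735
 s 0.03519776696959309 0.013371966632312916 20.802260711443395
flat 0.0004318378814761205 0.013669448681032597
flat 0.02033573978882811 -0.010679819971856066
flat normal ang 39.263706159183755
```

```bash
python3 shift.py '[[-0.007,-0.047,0,0,0,0],[-0.007,-0.047,0,0,0,0],[-0.007,-0.047,0,0,0,0],[-0.007,-0.047,0,0,0,0],[-0.007,-0.047,0,0,0,0],[-0.007,-0.047,0,0,0,0],[-0.007,-0.047,0,0,0,0],[-0.007,-0.047,0,0,0,0],[-0.007,-0.047,0,0,0,0],[-0.007,-0.047,0,0,0,0]]';  python3 shift.py '[[-0.005,-0.047,0,0,0,0],[0,0,0,0,0,0]]'
python3 - <<'E'
from h import *
t=cam("top");s=cam("side")
yaw,ti=np.radians(-2.1),np.radians(29)
n=np.array([-np.sin(ti)*np.cos(yaw),-np.sin(ti)*np.sin(yaw),np.cos(ti)])
l=np.array([-np.sin(yaw),np.cos(yaw),0]);up=np.cross(l,n); p0=np.array([.6184,.1264,.1176])
for c in(t,s):
  g=cv2.cvtColor(c["pixels"],cv2.COLOR_BGR2GRAY).astype(np.float32)
  for h in(.003,.006):
    for r0,r1 in((.036,.044),(.037,.042)):
      A,R=np.meshgrid(np.radians(np.arange(10,60,1)),np.arange(r0,r1,.0005))
      uv=np.array([[proj(c,p0+h*n+r*(np.cos(a)*up+np.sin(a)*l)) for a,r in zip(aa,rr)] for aa,rr in zip(A,R)],np.float32)
      v=cv2.remap(g,uv[...,0],uv[...,1],cv2.INTER_LINEAR); w=np.clip(.85*np.percentile(v,85)-v,0,None)
      print(h,r0,np.degrees((w*A).sum()/w.sum()).round(1))
E
```

```text
time_s: 2.0
ee_pos: [0.4135, -0.1782, 0.2274]
eef_rot: [3.142, 0.0, 3.13]
force: [0.1, 0.3, 0.3]
grip_width: 0.0599
grip_force: 0.0
time_s: 2.2
ee_pos: [0.4179, -0.2272, 0.2267]
eef_rot: [-3.142, -0.001, 3.127]
force: [0.0, 0.5, -0.1]
grip_width: 0.0601
grip_force: 0.0
0.003 0.036 35.9
0.003 0.037 36.1
0.006 0.036 35.0
0.006 0.037 35.2
0.003 0.036 34.9
0.003 0.037 34.4
0.006 0.036 29.2
0.006 0.037 28.7
```

```bash
python3 shift.py '[[-0.0066,0.008,0,0,0,0],[0,0,0.04,0,0,0],[0,0,0.04,0,0,0],[0,0,0.04,0,0,0],[0,0,0.025,0,0,0],[0,0,0.011,0,0,0],[0,0,0,0,0,0]]'; python3 shift.py '[[0,0,0,0,0,0],[0,0,0,0,0,0],[0,0,0,0,0,0],[0,0,0,0,0,0],[0,0,0,0,0,0]]' 0 40
```

```text
time_s: 2.9
ee_pos: [0.4249, -0.2139, 0.0709]
eef_rot: [3.141, -0.002, 3.132]
force: [0.0, 1.4, 0.9]
grip_width: 0.06
grip_force: 0.0
time_s: 3.4
ee_pos: [0.4253, -0.2158, 0.0721]
eef_rot: [-3.14, 0.001, 3.131]
force: [-0.7, -4.7, 3.8]
grip_width: 0.0232
grip_force: 2.1
```

```bash
python3 shift.py '[[0,0,0,0,0,0],[0,0,0,0,0,0],[0,0,0,0,0,0],[0,0,0,0,0,0]]' 0 40
```

```text
time_s: 3.8
ee_pos: [0.4253, -0.2156, 0.072]
eef_rot: [-3.141, 0.001, 3.131]
force: [-0.3, -3.1, 6.6]
grip_width: 0.0177
grip_force: 40.0
```

```bash
python3 shift.py '[[0,0,-0.02,0,0,0],[0,0,-0.04,0,0,0],[0,0,-0.05,0,0,0],[0,0,-0.05,0,0,0],[0,0,-0.05,0,0,0],[0,0,-0.02,0,0,0],[0,0,0,0,0,0]]'
cat >> h.py <<'E'
from scipy.spatial.transform import Rotation as Rn
yaw,ti=np.radians(-2.1),np.radians(29)
n=np.array([-np.sin(ti)*np.cos(yaw),-np.sin(ti)*np.sin(yaw),np.cos(ti)])
l=np.array([-np.sin(yaw),np.cos(yaw),0]);up=np.cross(l,n); p0=np.array([.6184,.1264,.1176])
OFF=.072
def goal(h,ang,du=0,dl=0,HC=.007):
    """tool pose with the handle underside h above the collar face"""
    a=np.radians(ang);hx=np.cos(a)*up+np.sin(a)*l
    R=np.c_[-hx,np.cross(-n,-hx),-n]
    return p0+(HC+h+OFF)*n+du*up+dl*l,R
def todo(P,R):
    from station import ctrl
    o=ctrl.get_obs();C=Rn.from_euler("xyz",o["eef_rot"])
    rv=(C.inv()*Rn.from_matrix(R)).as_rotvec();d=P-o["ee_pos"]
    print("now",o["ee_pos"].round(4),"goal",P.round(4),"rotvec",rv.round(4),"|",np.linalg.norm(rv).round(3),
     "shift now-axes",C.inv().apply(d).round(4),"goal-axes",(R.T@d).round(4),"F",o["force"].round(1),"q",o["qpos"].round(2))
E
python3 -c "
from h import *
todo(*goal(.075,34))"
```

```text
time_s: 4.5
ee_pos: [0.4254, -0.2153, 0.3036]
eef_rot: [-3.14, 0.003, 3.131]
force: [-0.4, -0.4, -4.0]
grip_width: 0.0181
grip_force: 40.0
now [ 0.4254 -0.2153  0.3036] goal [0.5438 0.1291 0.2523] rotvec [ 0.1537 -0.4856 -0.5549] | 0.753 shift now-axes [-0.1145  0.3458  0.0512] goal-axes [-0.2509  0.2512  0.0962] F [-0.4 -0.4 -4. ] q [-0.55  0.08  1.6   0.    1.45 -2.11]
```

```bash
python3 shift.py '[[-0.014,0.043,0,0,0,0],[-0.014,0.043,0,0,0,0],[-0.014,0.043,0,0,0,0],[-0.014,0.043,0,0,0,0],[-0.014,0.043,0,0,0,0],[-0.014,0.043,0,0,0,0],[-0.014,0.043,0,0,0,0],[-0.014,0.043,0,0,0,0],[0,0,0,0,0,0]]'; python3 shift.py '[[0,0,0,0.0256,-0.081,-0.0925],[0,0,0,0.0256,-0.081,-0.0925],[0,0,0,0.0256,-0.081,-0.0925],[0,0,0,0.0256,-0.081,-0.0925],[0,0,0,0.0256,-0.081,-0.0925],[0,0,0,0.0256,-0.081,-0.0925],[0,0,0,0,0,0],[0,0,0,0,0,0]]'
python3 -c "
from h import *
todo(*goal(.06,34))"
```

```text
time_s: 5.4
ee_pos: [0.5406, 0.1317, 0.2979]
eef_rot: [3.141, -0.005, 3.135]
force: [0.1, -0.4, -2.5]
grip_width: 0.0179
grip_force: 40.0
time_s: 6.2
ee_pos: [0.5401, 0.1272, 0.3001]
eef_rot: [-2.848, 0.409, -2.527]
force: [0.1, -0.7, -3.4]
grip_width: 0.0179
grip_force: 40.0
now [0.5401 0.1272 0.3001] goal [0.5511 0.1289 0.2392] rotvec [ 0.0045 -0.0058 -0.0036] | 0.008 shift now-axes [0.0152 0.0126 0.0587] goal-axes [0.0155 0.0129 0.0586] F [ 0.1 -0.7 -3.4] q [ 0.22  0.02  1.75 -0.16  0.9  -1.84]
```

```bash
python3 shift.py '[[0.008,0.0065,0.03,0.0045,-0.0058,-0.0036],[0.0075,0.0063,0.0287,0,0,0],[0,0,0,0,0,0],[0,0,0,0,0,0]]'
python3 - <<'E'
from h import *
todo(*goal(.06,34))
t=snap("top","1");s=snap("side","1")
A=[]
for c,(u,v) in((s,(220,90)),(t,(160,120))):
  A.append(np.clip(255*(cv2.resize(c["pixels"][v:v+96,u:u+96],(400,400),interpolation=cv2.INTER_NEAREST)/255.)**.5,0,255).astype(np.uint8))
cv2.imwrite("pics/z1.png",np.hstack(A))
E
```

```text
time_s: 6.6
ee_pos: [0.552, 0.129, 0.2406]
eef_rot: [-2.839, 0.415, -2.519]
force: [0.5, -0.4, -2.3]
grip_width: 0.0177
grip_force: 40.0
now [0.552  0.129  0.2406] goal [0.5511 0.1289 0.2392] rotvec [-0.0009  0.0021  0.0014] | 0.003 shift now-axes [0.0013 0.0006 0.0008] goal-axes [0.0013 0.0006 0.0008] F [ 0.5 -0.4 -2.3] q [ 0.22  0.1   1.81 -0.18  0.75 -1.81]
```

View pics/z1.png

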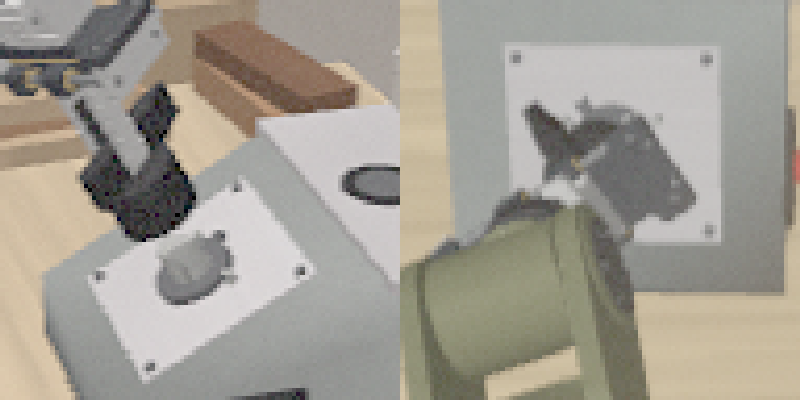

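The side view shows the held hub's lower edge at about crop (155,240), up and left of the spindle. The top view shows the bar's point at crop (532,105) and hides most of the hub. I'll compare predicted and seen outlines.

Run:
```python
from h import *
from station import ctrl
t,s=cam("top","1"),cam("side","1")
o=ctrl.get_obs();R=Rn.from_euler("xyz",o["eef_rot"]).as_matrix()
H=np.c_[-R[:,0],-R[:,1],-R[:,2]]; H[:,1]=np.cross(H[:,2],H[:,0])
O=o["ee_pos"]+OFF*R[:,2]
d=O-p0; print("handle above plate",d@n,"up",d@up,"left",d@l)
W=lambda x,y,z:O+H@np.array([x,y,z])
print("tip pred top",proj(t,W(.068,0,.078)).round(1),proj(t,W(.068,0,.05)).round(1),"side",proj(s,W(.068,0,.078)).round(1))
for z in(0,.046):
  C=np.array([proj(s,W(.034*np.cos(a),.034*np.sin(a),z)) for a in np.linspace(0,6.28,90)]);print(z,"side rim u",C[:,0].min(),C[:,0].max(),"v",C[:,1].min(),C[:,1].max())
C=np.array([proj(t,W(.034*np.cos(a),.034*np.sin(a),0)) for a in np.linspace(0,6.28,90)]);print("top rim u",C[:,0].min(),C[:,0].max(),"v",C[:,1].min(),C[:,1].max())
np.set_printoptions(linewidth=220)
g=cv2.cvtColor(s["pixels"],cv2.COLOR_BGR2GRAY); print("side rows 124..149, cols 240..270");print(g[124:150,240:270])
g=cv2.cvtColor(t["pixels"],cv2.COLOR_BGR2GRAY); print("top rows 141..160 cols 187..204");print(g[141:160,187:226])
```

```text
handle above plate 0.06894847341853656 up 0.002837454458182936 left 0.00048562245254933395
tip pred top [190.1 145.7] [191.8 143.8] side [257.5 108.5]
0 side rim u 248.50450015074122 266.6641196108369 v 132.98222581869183 147.52990002081648
0.046 side rim u 241.9194857727539 260.35581871491434 v 122.90907523204052 137.53454686286173
top rim u 196.99235502939084 218.4919909269698 v 147.66630614006547 168.6494303191153
side rows 124..149, cols 240..270
[[ 91 103  78  37  21  31  53  87  90  98 104 107 108 104  78  36   9  14  21  40 124 158 152 149 148 149 156 156 153 151]
 [ 90  99 104  78  35  28  30  63  93 103 104 103 102 106 111  72   6  21  26  24  77 139 157 153 150 148 155 155 156 155]
 [ 83  90  78  40  26  26  22  29  84 102 106 108 106 107 110  72  23  24  30  29  20  64 135 156 149 146 149 156 157 154]
 [117  91  42  29  28  31  16   2  44  84 111 109 105 107  98  64  26  30  31  34  25   6 134 161 152 148 147 148 155 156]
 [148  84  20  20  31  21  15   5   8  81 101 100 102 106  70  29  23  26  28  29  16  12  63 134 153 152 147 144 149 157]
 [119  40  26  28  21  21  15 
[... 4907 characters left out ...]
49  45  48  49  41  40  44  50  52  60  49  45  63 116 148 152]
 [149 148 148 148 148 148  90  41  30  29  32  26  30  31  28  24  22  32  67  86  86  86  55  45  43  48  43  46  46  41  41  45  46  47  46  46  62 132 151]
 [147 150 149 146 149 149 135  89  40  35  34  26  35  33  44  39  41  67  94  88  78  61  47  47  45  46  44  48  48  43  48  47  51  45  47  49  47  83 147]
 [146 149 148 148 149 147 147 119  53  35  32  33  40  40  73  55  84  84  87  65  54  46  45  46  43  47  45  46  44  47  46  48  49  47  48  45  44  45 113]
 [148 149 147 149 147 148 147 100  43  30  40  39  41  43  60  82  83  76  58  47  41  46  43  43  43  46  47  45  48  45  47  47  45  49  49  47  51  46  62]]
```

Run:
```python
from h import *
t,s=cam("top","0"),cam("side","0")
for c in(s,t):
  for r,h in((.034,0),(.034,.004),(.034,.007)):
    C=np.array([proj(c,p0+h*n+r*np.cos(a)*up+r*np.sin(a)*l) for a in np.linspace(0,6.28,90)]);print(h,C.min(0).round(1),C.max(0).round(1))
  C=np.array([proj(c,p0+.041*n+.0165*np.cos(a)*up+.0165*np.sin(a)*l) for a in np.linspace(0,6.28,90)]);print("tip circle",C.min(0).round(1),C.max(0).round(1))
todo(*goal(.037,34))
```

```text
0 [257.1 148. ] [274.9 162.3]
0.004 [256.6 147.1] [274.4 161.5]
0.007 [256.2 146.5] [274.1 160.9]
tip circle [256.2 143.1] [265.  150.2]
0 [200.7 144.2] [221.1 164.1]
0.004 [200.5 144.4] [220.9 164.4]
0.007 [200.4 144.6] [220.8 164.7]
tip circle [204.1 152.1] [214.3 162.1]
now [0.5523 0.1292 0.2421] goal [0.5622 0.1285 0.2191] rotvec [-0.002   0.0053  0.0017] | 0.006 shift now-axes [0.0024 0.0011 0.0249] goal-axes [0.0022 0.001  0.0249] F [ 0.1  0.4 -2. ] q [ 0.22  0.09  1.81 -0.18  0.75 -1.81]
```

```bash
python3 shift.py '[[0.0022,0.001,0.012,-0.002,0.005,0.0017],[0,0,0.013,0,0,0],[0,0,0,0,0,0]]'; python3 -c "
from h import *
todo(*goal(.03,34))"; python3 shift.py '[[0,0,0.004,0,0,0],[0,0,0.004,0,0,0],[0,0,0,0,0,0]]';python3 -c "
from h import *
todo(*goal(.02,34))"
```

```text
time_s: 7.0
ee_pos: [0.5617, 0.1281, 0.2154]
eef_rot: [-2.843, 0.41, -2.521]
force: [0.4, 0.7, -3.2]
grip_width: 0.0174
grip_force: 40.0
now [0.5617 0.1281 0.2154] goal [0.5656 0.1283 0.2129] rotvec [ 0.0015 -0.0036  0.001 ] | 0.004 shift now-axes [-0.002  -0.0009  0.004 ] goal-axes [-0.002  -0.0009  0.004 ] F [ 0.4  0.7 -3.2] q [ 0.21  0.15  1.81 -0.19  0.7  -1.8 ]
time_s: 7.3
ee_pos: [0.5661, 0.1275, 0.2104]
eef_rot: [-2.84, 0.412, -2.52]
force: [4.2, -6.2, -4.2]
grip_width: 0.0177
grip_force: 40.0
now [0.5661 0.1275 0.2104] goal [0.5704 0.1282 0.2042] rotvec [-0.0008 -0.001   0.0014] | 0.002 shift now-axes [-0.0011  0.0002  0.0076] goal-axes [-0.0011  0.0002  0.0076] F [ 4.2 -6.2 -4.2] q [ 0.21  0.16  1.81 -0.19  0.69 -1.8 ]
```

```bash
cat > st.py <<'E'
from h import *
from station import ctrl
o=ctrl.get_obs();R=Rn.from_euler("xyz",o["eef_rot"]).as_matrix();O=o["ee_pos"]+OFF*R[:,2];d=O-p0
f=o["force"]-[.3,0,-2.7]
print("h+HC %.4f up %.4f left %.4f"%(d@n,d@up,d@l),"F toolaxes",(R.T@f).round(1),"F up/left/n",np.round([f@up,f@l,f@n],1),"M tool",(R.T@o["moment"]).round(2),"q6 %.3f"%o["qpos"][5])
E
python3 st.py; python3 shift.py '[[0,0,0.002,0,0,0],[0,0,0,0,0,0]]' ; python3 st.py
```

```text
h+HC 0.0346 up -0.0008 left -0.0009 F toolaxes [ 1.  -6.7  3.3] F up/left/n [ 2.9 -6.1 -3.3] M tool [ 1.3   0.57 -0.01] q6 -1.802
time_s: 7.5
ee_pos: [0.567, 0.1275, 0.2089]
eef_rot: [-2.84, 0.412, -2.52]
force: [1.2, -7.8, -2.2]
grip_width: 0.0181
grip_force: 40.0
h+HC 0.0328 up -0.0007 left -0.0009 F toolaxes [ 3.2 -7.1  0.2] F up/left/n [ 1.3 -7.7 -0.2] M tool [ 1.3   0.89 -0.  ] q6 -1.801
```

```bash
python3 shift.py '[[0,-0.0006,0.003,0,0,0],[0,-0.0003,0.003,0,0,0],[0,0,0.002,0,0,0],[0,0,0,0,0,0]]' ; python3 st.py
```

```text
time_s: 7.9
ee_pos: [0.5711, 0.1269, 0.2017]
eef_rot: [-2.841, 0.412, -2.52]
force: [2.2, -5.6, -2.5]
grip_width: 0.0175
grip_force: 40.0
h+HC 0.0245 up -0.0007 left -0.0012 F toolaxes [ 1.5 -5.7  0.9] F up/left/n [ 2.  -5.6 -0.9] M tool [1.03 0.8  0.01] q6 -1.803
```

```bash
python3 shift.py '[[0,-0.0005,0.004,0,0,0],[0,-0.0002,0.004,0,0,0],[0,0,0.003,0,0,0],[0,0,0,0,0,0]]' ; python3 st.py
```

```text
time_s: 8.3
ee_pos: [0.5766, 0.1265, 0.1919]
eef_rot: [-2.841, 0.412, -2.521]
force: [1.0, -3.1, -4.9]
grip_width: 0.0177
grip_force: 40.0
h+HC 0.0132 up -0.0007 left -0.0015 F toolaxes [ 2.  -2.3  2.4] F up/left/n [-0.3 -3.  -2.4] M tool [0.44 0.63 0.04] q6 -1.803
```

```bash
python3 shift.py '[[0,-0.0002,0.003,0,0,0],[0,0,0.003,0,0,0],[0,0,0,0,0,0]]' ; python3 st.py; python3 shift.py '[[0,0,0.002,0,0,0],[0,0,0,0,0,0]]' ; python3 st.py
```

```text
time_s: 8.6
ee_pos: [0.5795, 0.1263, 0.1872]
eef_rot: [-2.841, 0.412, -2.521]
force: [-2.6, -4.3, 0.6]
grip_width: 0.0175
grip_force: 40.0
h+HC 0.0078 up -0.0004 left -0.0016 F toolaxes [ 3.1 -3.3 -4.2] F up/left/n [-0.8 -4.4  4.2] M tool [0.15 0.92 0.05] q6 -1.802
time_s: 8.8
ee_pos: [0.58, 0.1265, 0.1873]
eef_rot: [-2.841, 0.413, -2.52]
force: [-27.5, -3.9, 24.1]
grip_width: 0.0178
grip_force: 40.0
h+HC 0.0075 up 0.0002 left -0.0013 F toolaxes [ 12.1   2.2 -36.9] F up/left/n [-11.2  -5.   36.9] M tool [-0.62  2.7   0.05] q6 -1.802
```

```bash
python3 shift.py '[[0,0,-0.0013,0,0,0],[0,0,0,0,0,0],[0,0,0,0,0,0]]' ; python3 st.py; python3 shift.py '[[0,0,0,0,0,0.08],[0,0,0,0,0,0.08],[0,0,0,0,0,0.08],[0,0,0,0,0,0.08],[0,0,0,0,0,0.0]]' ; python3 st.py
```

```text
time_s: 9.1
ee_pos: [0.5798, 0.1264, 0.1873]
eef_rot: [-2.841, 0.413, -2.52]
force: [-10.9, -2.9, 8.6]
grip_width: 0.0174
grip_force: 40.0
h+HC 0.0076 up 0.0000 left -0.0014 F toolaxes [  5.4  -0.4 -15.3] F up/left/n [-4.2 -3.3 15.3] M tool [-0.17  1.41 -0.02] q6 -1.802
time_s: 9.6
ee_pos: [0.5801, 0.1265, 0.1874]
eef_rot: [-2.994, 0.486, -2.87]
force: [-7.0, -2.7, 7.3]
grip_width: 0.0177
grip_force: 40.0
h+HC 0.0076 up 0.0004 left -0.0013 F toolaxes [  2.2  -2.5 -12.3] F up/left/n [-1.5 -3.  12.3] M tool [0.45 0.86 0.17] q6 -1.479
```

```bash
python3 shift.py '[[0,0,0,0,0,0.1],[0,0,0,0,0,0.1],[0,0,0,0,0,0.1],[0,0,0,0,0,0.1],[0,0,0,0,0,0.0]]' ; python3 st.py; python3 shift.py '[[0,0,0,0,0,0.1],[0,0,0,0,0,0.1],[0,0,0,0,0,0.1],[0,0,0,0,0,0.0]]' ; python3 st.py
```

```text
time_s: 10.1
ee_pos: [0.5804, 0.1264, 0.1876]
eef_rot: [3.07, 0.503, 2.957]
force: [-5.1, -3.2, 6.0]
grip_width: 0.0178
grip_force: 40.0
h+HC 0.0076 up 0.0008 left -0.0014 F toolaxes [ -0.1  -3.4 -10.2] F up/left/n [-0.3 -3.4 10.2] M tool [0.81 0.2  0.02] q6 -1.078
time_s: 10.5
ee_pos: [0.5806, 0.1263, 0.1877]
eef_rot: [2.914, 0.458, 2.623]
force: [-3.2, -2.9, 6.4]
grip_width: 0.0181
grip_force: 40.0
h+HC 0.0076 up 0.0010 left -0.0014 F toolaxes [-2.6 -2.2 -9.6] F up/left/n [ 1.5 -3.1  9.6] M tool [ 0.94 -0.25 -0.07] q6 -0.778
```

```bash
for i in 1; do python3 shift.py '[[0,0,0,0,0,0.08],[0,0,0,0,0,0.0]]' ; python3 st.py; python3 shift.py '[[0,0,0,0,0,0.08],[0,0,0,0,0,0.0]]' ; python3 st.py;  python3 shift.py '[[0,0,0,0,0,0.05],[0,0,0,0,0,0.0]]' ; python3 st.py; done | grep q6
```

```text
h+HC 0.0076 up 0.0011 left -0.0015 F toolaxes [-3.  -1.8 -8.8] F up/left/n [ 1.7 -3.   8.8] M tool [ 0.88 -0.36  0.03] q6 -0.699
h+HC 0.0076 up 0.0011 left -0.0015 F toolaxes [-2.7 -2.7 -9.1] F up/left/n [ 0.8 -3.7  9.1] M tool [ 0.9  -0.48 -0.01] q6 -0.619
h+HC 0.0077 up 0.0012 left -0.0015 F toolaxes [-3.8 -2.1 -8. ] F up/left/n [ 1.8 -4.   8. ] M tool [ 0.95 -0.67 -0.04] q6 -0.570
```

```bash
for i in 1; do python3 shift.py '[[0,0,0,0,0,0.05],[0,0,0,0,0,0.0]]' ; python3 st.py; python3 shift.py '[[0,0,0,0,0,0.05],[0,0,0,0,0,0.0]]' ; python3 st.py;  python3 shift.py '[[0,0,0,0,0,0.05],[0,0,0,0,0,0.0]]' ; python3 st.py; done | grep q6
```

```text
h+HC 0.0076 up 0.0012 left -0.0016 F toolaxes [-4.7 -2.2 -8.6] F up/left/n [ 2.2 -4.6  8.7] M tool [ 0.88 -0.68 -0.07] q6 -0.520
h+HC 0.0077 up 0.0012 left -0.0016 F toolaxes [-4.6 -1.7 -7.6] F up/left/n [ 2.3 -4.3  7.6] M tool [ 0.89 -0.86 -0.06] q6 -0.470
h+HC 0.0076 up 0.0011 left -0.0016 F toolaxes [-3.7 -0.7 -8.2] F up/left/n [ 2.1 -3.1  8.2] M tool [ 0.83 -0.91  0.03] q6 -0.420
```

Run:
```python
from h import *
t=snap("top","2");s=snap("side","2")
A=[]
for c,(u,v) in((s,(225,80)),(t,(165,75))):
  A.append(np.clip(255*(cv2.resize(c["pixels"][v:v+100,u:u+100],(400,400),interpolation=cv2.INTER_NEAREST)/255.)**.5,0,255).astype(np.uint8))
cv2.imwrite("pics/z2.png",np.hstack(A))
```

```text
(no output)
```

View pics/z2.png

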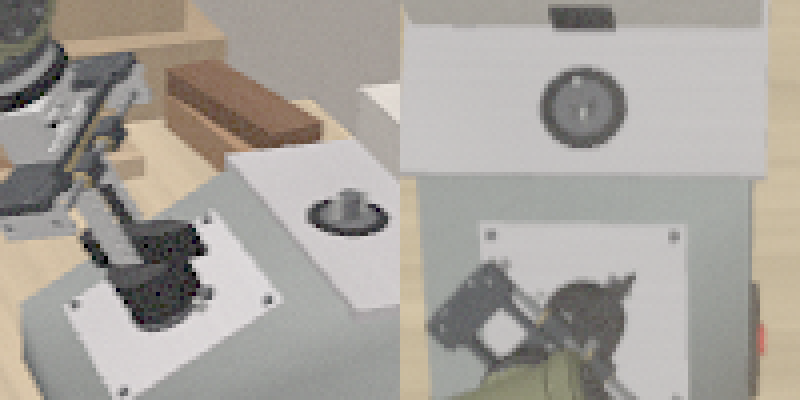

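The side view shows the cutter standing proud at crop (350,208) and the handle seated flat on its collar, with the tab at (205,293). The top view shows the point turned to up-right at (628,280). I'll keep turning to the stop.

```bash
for i in 1; do python3 shift.py '[[0,0,0,0,0,0.05],[0,0,0,0,0,0.0]]' ; python3 st.py; python3 shift.py '[[0,0,0,0,0,0.05],[0,0,0,0,0,0.0]]' ; python3 st.py;  python3 shift.py '[[0,0,0,0,0,0.05],[0,0,0,0,0,0.0]]' ; python3 st.py; done | grep -E "q6"
```

```text
h+HC 0.0077 up 0.0012 left -0.0016 F toolaxes [-4.7 -1.6 -8. ] F up/left/n [ 1.9 -4.6  8. ] M tool [ 0.84 -0.96 -0.1 ] q6 -0.370
h+HC 0.0077 up 0.0013 left -0.0019 F toolaxes [-7.  -1.5 -8.2] F up/left/n [ 3.2 -6.4  8.2] M tool [ 0.85 -1.44 -0.34] q6 -0.321
h+HC 0.0077 up 0.0013 left -0.0021 F toolaxes [-8.7 -2.4 -8.9] F up/left/n [ 3.2 -8.4  8.9] M tool [ 1.05 -1.62 -0.75] q6 -0.271
```

```bash
python3 shift.py '[[0,0,0,0,0,0],[0,0,0,0,0,0],[0,0,0,0,0,0],[0,0,0,0,0,0],[0,0,0,0,0,0],[0,0,0,0,0,0]]' 0.05 | grep -E "force|grip|time"; python3 st.py; python3 shift.py '[[0,0,-0.02,0,0,0],[0,0,-0.03,0,0,0],[0,0,-0.04,0,0,0],[0,0,-0.04,0,0,0],[-0.03,0,-0.03,0,0,0],[-0.03,0,-0.03,0,0,0],[-0.03,0,-0.03,0,0,0],[0,0,0,0,0,0],[0,0,0,0,0,0]]'
python3 - <<'E'
from h import *
t=snap("top","3");s=snap("side","3")
A=[]
for c,(u,v) in((s,(225,80)),(t,(165,75))):
  A.append(np.clip(255*(cv2.resize(c["pixels"][v:v+100,u:u+100],(400,400),interpolation=cv2.INTER_NEAREST)/255.)**.5,0,255).astype(np.uint8))
cv2.imwrite("pics/z3.png",np.hstack(A))
E
```

```text
time_s: 13.0
force: [0.4, 0.0, 0.8]
grip_width: 0.0497
grip_force: 0.0
h+HC 0.0070 up -0.0003 left -0.0015 F toolaxes [-1.1  1.5 -3. ] F up/left/n [1.8 0.  3. ] M tool [ 0.21  0.1  -0.02] q6 -0.272
time_s: 13.9
ee_pos: [0.5175, 0.0556, 0.4052]
eef_rot: [2.722, 0.292, 2.106]
force: [0.8, 1.1, -0.8]
grip_width: 0.0503
grip_force: 0.0
```

View pics/z3.png

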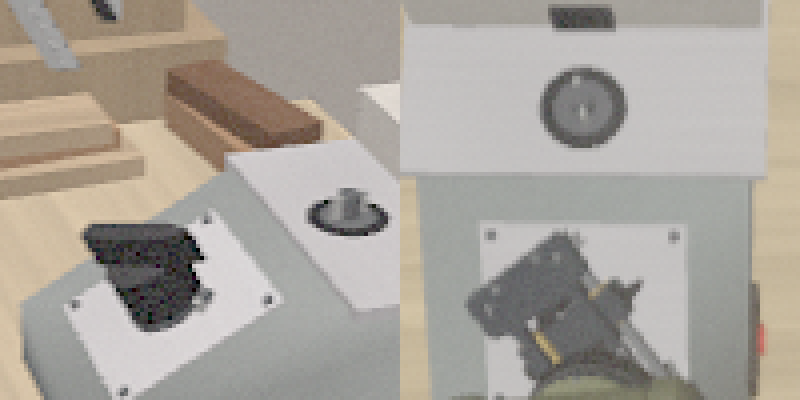

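The released handle stays flat on its collar in the side view, at about crop (155,280), with the cutter proud at (350,205) and the gripper clear. The turning torque rose to 0.75 N m against 0.12 N m of friction, so the spindle is at its stop. I'll hand in.

```bash
python3 -c "
from station import ctrl
print(ctrl.hand_in())"
```

```text
the job is handed in; nothing more can be done
None
```

I fitted the handle fully home on the spindle and turned it clockwise to its stop, which raised the cutter. I then released it, backed the gripper clear and handed the job in at about 14 s; `hand_in()` returned no verdict.

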